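# Measure a plastic bush at a set measuring force

### The arm

A 6-joint arm with a two-finger parallel gripper is mounted at the origin on the work surface. World frame = base frame: x ahead of the robot, y to its left, z up, the work surface at z = 0. Lengths are in mm, angles in rad, forces in N, time in s.
With the tool pointing down it reaches from about 250 to 725 mm from the base axis. Payload 9.7 kg.
Tool frame: the origin (TCP) lies midway between the tips of the shut fingers; the grasp point (between the pads) lies 19 mm behind it; z points along the fingers, y is the direction in which the jaws open and shut (so a half turn about z gives the same grasp; the last joint's range is limited). The gripper opens to 85 mm and grips with 20 to 120 N. Pads are 22 mm wide; open, the fingers measure 114 mm over their backs; the gripper's body (76 mm by 85 mm) begins 54 mm behind the grasp point. The pads swing forward as they close: fully open they stand 13 mm farther back than shut.
Start: joints at [1.174, 0.087, 0.176, 1.66, 0, 1.571], TCP at [212.555, 507.265, 231.284] pointing down, gripper open.
Joint ranges: [-3.13, 3.13], [-0.85, 1.81], [-1.15, 1.24], [-2.2, 2.28], [-1.44, 1.52], [-3.14, 3.14]. Speed limits (rad/s): [2.22, 2.22, 2.57, 3.14, 3.14, 3.14].

### API

Orientations are given as a 3x3 rotation matrix whose columns are the frame's x, y, z axes.
In Python, from workcell import bot, effector, kin, vision, ticket, current_t, current_joint_positions, current_joint_velocities, current_tau, current_eef_pos, current_ee_rot, current_contact_force, current_torque, current_grip_width gives the robot as it stands. Calls block until the motion is done:
- bot.movep(position, orientation): joint-space move of the TCP to a pose.
- bot.servo_line(position, ori=None, v=150): straight line of the TCP; ori=None keeps the orientation; v is the mean speed in mm/s.
- bot.move_j(angles): joint-space move.
- effector.command_gripper(opening, squeeze=None): finger opening in mm; squeeze is the grip in N (None keeps the last); returns when the fingers have stopped.
- bot.dwell(seconds).
- kin.solve_ik(position, orientation): joint angles nearest the present ones, or None.
- vision.get_image(name): name is "scene" or "side" or "wrist"; returns the picture (400x640x3 uint8, blue, green, red); there is no depth.
- vision.camera_info(name): a dict with "fx", "fy", "cx", "cy" (pixels), "rvec" (rotation vector, rad) and "tvec" (3), from world to camera coordinates, as OpenCV has them. Camera axes: x right, y down, z forward; pixel columns grow to the right and rows downward; lengths in mm; the calibration is good to about 2 mm. A picture is of the moment at which its call begins: read the wrist's pose just before it. camera_info takes no time and is no camera call; for the wrist camera it gives the pose at the moment of the call.
A pose or a line that the arm cannot do raises bot.PlanningError and nothing moves.
- ticket.sign_off(): hands the job in, once; it reports no verdict.
Readings, each from a call of its own:
- current_t(): time.
- current_joint_positions(): joint angles.
- current_joint_velocities(): joint speeds.
- current_tau(): joint torques, N m.
- current_eef_pos(): TCP position.
- current_ee_rot(): TCP orientation.
- current_contact_force(): force on the tool from outside, world axes, zero at the start.
- current_torque(): the same for the moment, N m.
- current_grip_width(): finger opening in mm.
Only numpy, scipy, OpenCV 4.12 (cv2) and the standard library are available. Lean on these libraries where they do the work, as an engineer would, in place of code of your own. Each camera call takes 0.05 s, during which the arm holds its last target.

### The job

Stand the stepped white bush on the bed rails of the length gauge, between its two jaws, then draw the T-handle so that the jaw closes on the bush and the spring sleeve comes out to the thick black ring; hold it there for a good second without pulling clearly past the ring. Then ease the sleeve all the way home without letting it snap back, and leave the handle with the jaws still shut on the upright bush. Leave everything else on the bench where it is.

Things in the scene. Friction and masses are not known exactly. Their poses are not given: they have to be found in the camera images.
- bush: The stepped white plastic bush: upright cylinder 32 mm in diameter and 30 mm high with a narrower stub 18 mm in diameter and 12 mm high on top (42 mm in all), about 60 g. Starts upright on the bench among two other white pieces. Origin: centre of its underside; z is its axis, up.
- gauge: Bench length gauge, fixed; grey base plate 110 x 295 mm, top at 20 mm. Origin on the bench under the anvil's measuring face; y runs from anvil to moving jaw; the handle lies at -y and is drawn along -y. Two bed rails (y 0 to 165 mm, x +-8 to +-24 mm, tops 60 mm above the bench) carry the part. Draw rod, sleeve and handle lie at x = 0, 45 mm high; sleeve saddle, 45 mm high, at y -95 to -121 mm.
- anvil: Fixed anvil block of the gauge, 50 mm wide, standing over y = -30 to 0 mm of the gauge frame, 90 mm high; its steel measuring face is 32 mm wide and 30 mm high above the rails. Origin and axes as the gauge's.
- anvil_face (a point): Centre of the anvil's measuring face, 75 mm above the bench, 15 mm above the rails.
- jaw: Moving jaw with grey carriage, 72 mm wide, 61 mm long, 36 mm above the rails. Origin: middle of its steel face's lower edge, at rail-top height; axes as the gauge's; face (32 x 30 mm) looks to -y. Slides on the rails with about 1.2 N friction and stays where left. Gap to the anvil starts at 70 to 90 mm. The handle draws it towards the anvil; once it meets the part, the spring stretches instead.
- jaw_face (a point): Centre of the moving jaw's steel face, 15 mm above the rails.
- sleeve (a joint): How far the aluminium sleeve (25 mm thick, 106 mm long) is drawn out over the white inner barrel, in m: 0 home, stop at 0.064. A spring pulls it home, 1 N per 6 mm (167 N/m); no lock. Thin black ring every 6 mm on the barrel, hidden until drawn; the eighth is thick (4 mm) and centred at 0.048 (8 N). Read at the sleeve's edge nearest the anvil. About 0.008 while the jaw slides.
- handle (a point): Middle of the aluminium T-handle's crossbar, 45 mm above the bench: 12 mm thick, 110 mm long, level, along the gauge's x. A neck 10 mm thick joins it to the sleeve's end; 48 mm are free between bar and sleeve end, on both sides of the neck, for fingers to hook behind the bar from above. Starts 197 to 217 mm from the anvil face, ends about 300 mm from it when drawn on the bush.
- slug: Bystander: plain white cylinder, 32 mm in diameter, 42 mm high, no step. Origin at its underside's centre.
- spool: Bystander: white piece with a flange foot 42 mm in diameter, 7 mm high, under a barrel 26 mm in diameter; 35 mm high. Origin at its underside's centre.
- beaker: Bystander: glass beaker, 76 mm in diameter, 95 mm high, left.
- pipette: Bystander: hand pipette lying on the bench near the robot, about 250 mm long, 28 mm high.
- spatula: Bystander: thin steel lab spatula, about 190 mm long, 5 mm high, lying on the right.
Not all that is in view belongs to the job. What is shaped like the bush but orange or purple is not meant.

How it is judged:
By the outcome, as a careful person would: the job done as asked, in the order asked, and still so for the second after the job is handed in, with the robot touching nothing.
It also fails if it takes over 56 s, if anything falls off the work surface, if the arm or the gripper's body presses on something with over 40 N, if the wrist force passes 120 N, or if a joint passes its speed limit or range.

## Working session

There is one attempt and no reset: what is moved stays moved. The work goes in short steps, each a Python script; the robot and the scene stay as the last script left them, time stands still between calls to the robot, and variables do not carry over. Pictures are saved under pics/ and viewed, and the job is handed in when it is done.

```bash
ls; mkdir -p pics; python3 - <<'E'
from workcell import *
import cv2
print(current_t(),current_eef_pos(),current_ee_rot(),current_grip_width())
for n in ["scene","side","wrist"]:
    print(n,vision.camera_info(n)); cv2.imwrite(f"pics/{n}0.png",vision.get_image(n))
E
```

```text
pics
0.0 [212.47228608 507.04704647 230.56658429] [[-9.22311470e-01  3.86446973e-01 -5.38105134e-04]
 [ 3.86447347e-01  9.22310620e-01 -1.25235025e-03]
 [ 1.23331170e-05 -1.36300630e-03 -9.99999071e-01]] 85.32353957471295
scene {'fx': 396.39491908252035, 'fy': 396.39491908252035, 'cx': 312.49104572837547, 'cy': 200.24147567667407, 'rvec': array([ 0.65699812,  2.80210477, -0.85457428]), 'tvec': array([ 442.15544707, -115.17175045, 1149.81457741])}
side {'fx': 365.9948623791738, 'fy': 365.9948623791738, 'cx': 320.2667725352713, 'cy': 195.70255203000474, 'rvec': array([ 2.06779325, -0.80174242,  0.42999361]), 'tvec': array([-376.39975067,  234.96921204,  648.20454587])}
wrist {'fx': 311.9538515918148, 'fy': 311.9538515918148, 'cx': 315.006869576891, 'cy': 198.69871364990377, 'rvec': array([-2.37770075, -1.58369245, -0.26132326]), 'tvec': array([-549.05635656,  -42.54812924,  381.07179902])}
```

View pics/scene0.png

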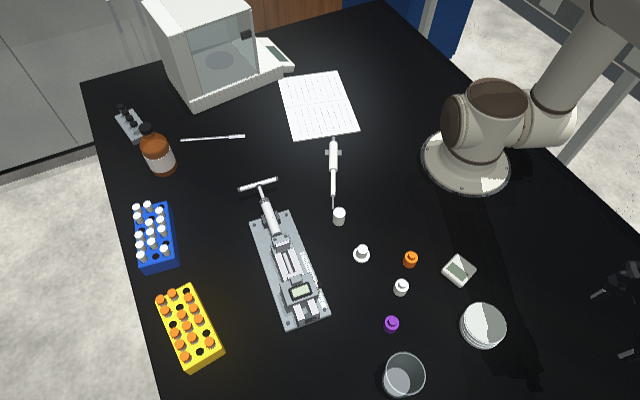

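View pics/side0.png

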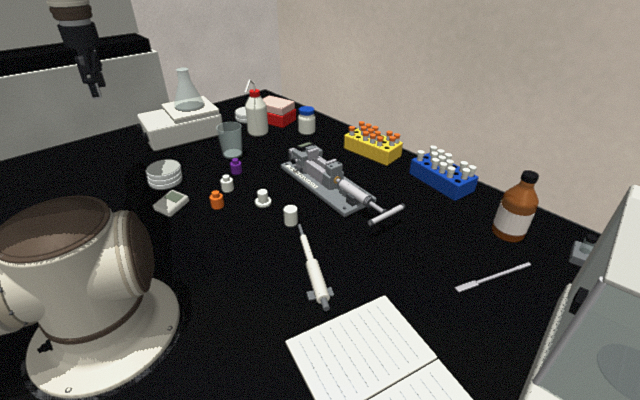

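View pics/wrist0.png

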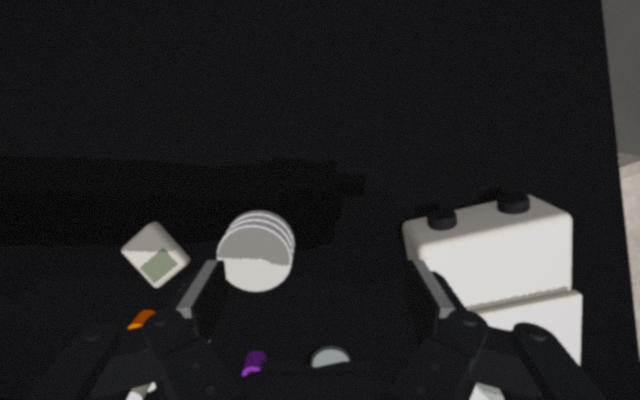

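Candidates for the bush: white pieces at scene pixels (401,287), (362,253) and (339,216), orange at (410,259) and purple at (391,323). By the description I expect (401,287), so I'll check it with enlarged crops.

```bash
cat > h.py <<'E'
from workcell import *
import cv2, numpy as np
def ray(ci,u,v):
    R,_=cv2.Rodrigues(np.array(ci['rvec'],float)); t=np.array(ci['tvec'],float).ravel()
    d=R.T@np.array([(u-ci['cx'])/ci['fx'],(v-ci['cy'])/ci['fy'],1.]); return -R.T@t,d
def at(ci,u,v,z):
    c,d=ray(ci,u,v); return c+d*(z-c[2])/d[2]
def proj(ci,p):
    R,_=cv2.Rodrigues(np.array(ci['rvec'],float)); q=R@np.asarray(p,float)+np.array(ci['tvec']).ravel()
    return np.array([ci['fx']*q[0]/q[2]+ci['cx'],ci['fy']*q[1]/q[2]+ci['cy']])
def crop(img,x0,y0,w,h,s,fn):
    cv2.imwrite(fn,cv2.resize(img[y0:y0+h,x0:x0+w],None,fx=s,fy=s,interpolation=cv2.INTER_CUBIC))
def down(yx,yy):
    y=np.array([yx,yy,0.])/np.hypot(yx,yy); z=np.array([0,0,-1.]); return np.column_stack([np.cross(y,z),y,z])
E
python3 - <<'E'
from h import *
s=cv2.imread('pics/scene0.png'); d=cv2.imread('pics/side0.png')
crop(s,310,195,130,150,4,'pics/c1.png'); crop(s,230,165,110,170,3.5,'pics/c2.png'); crop(d,190,140,230,100,3.4,'pics/c3.png')
E
```

```text
(no output)
```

View pics/c1.png

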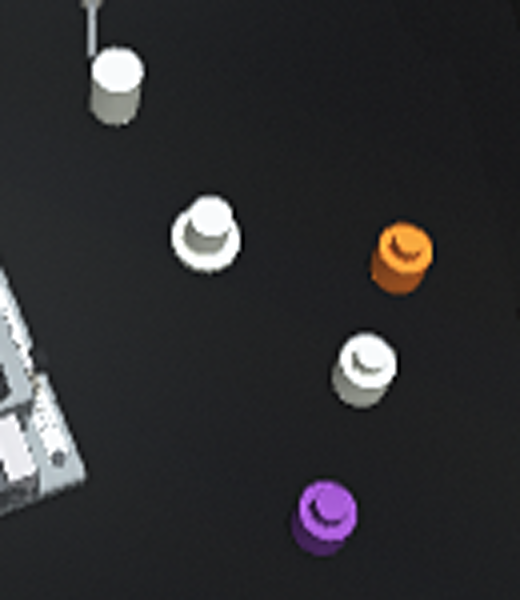

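View pics/c2.png

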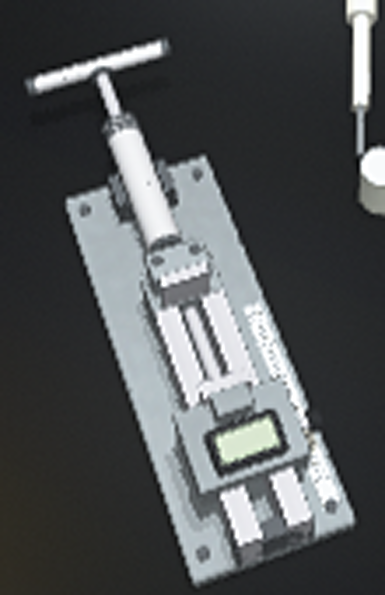

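View pics/c3.png

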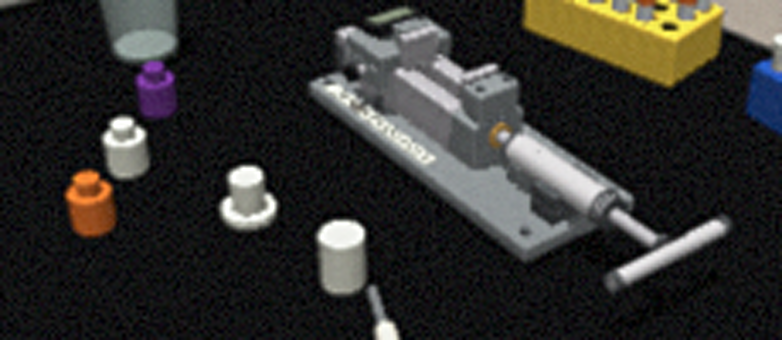

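```bash
python3 - <<'E'
from h import *
ci=vision.camera_info('scene'); sd=vision.camera_info('side')
for u,v,z,n in [(249.1,222.1,20,'A'),(288.6,209.3,20,'B'),(331.4,313.6,20,'C'),(284.9,332.1,20,'D'),(238.6,189.6,45,'h1'),(278,178.1,45,'h2'),
  (310+367/4,195+363/4,30,'bush sh'),(310+369/4,195+352/4,42,'bush top'),(310+209/4,195+237/4,7,'spool'),(310+117/4,195+70/4,42,'slug')]:
    print(n,at(ci,u,v,z).round(1))
# side: bush stub top (122,125)/3.4+190..
for u,v,z,n in [(190+123/3.4,140+124/3.4,42,'bush top'),(190+126/3.4,140+142/3.4,30,'sh'),(190+612/3.4,140+284/3.4,45,'h1'),(190+726/3.4,140+224/3.4,45,'h2')]:
    print('side',n,at(sd,u,v,z).round(1))
E
```

```text
A [638.8 -70.7  20. ]
B [532.8 -61.4  20. ]
C [561.9 229.7  20. ]
D [670.5 220.7  20. ]
h1 [ 629.9 -159.4   45. ]
h2 [ 522.8 -148.5   45. ]
bush sh [390.1 246.9  30. ]
bush top [390.2 245.   42. ]
spool [422.4 129.8   7. ]
slug [427.5  17.   42. ]
side bush top [388.7 240.   42. ]
side sh [385.3 232.8  30. ]
side h1 [ 523.2 -152.5   45. ]
side h2 [ 633.8 -162.6   45. ]
```

```bash
python3 - <<'E'
from h import *
ci=vision.camera_info('wrist');R,_=cv2.Rodrigues(ci['rvec']); C=-R.T@ci['tvec']
p=np.array(current_eef_pos());T=np.array(current_ee_rot())
print('cam in tool',T.T@(C-p),'axes',(T.T@R.T).round(3), proj(ci,p),proj(ci,p-19*T[:,2]))
sc=vision.camera_info('scene');sd=vision.camera_info('side')
yg=np.array([.1038,.9946,0]);xg=np.array([.9946,-.1038,0]);O=np.array([599.2,62.2,0])
def P(x,y,z): return O+x*xg+y*yg+[0,0,z]
s=cv2.resize(cv2.imread('pics/scene0.png')[165:335,230:340],None,fx=4,fy=4,interpolation=cv2.INTER_CUBIC)
d=cv2.resize(cv2.imread('pics/side0.png')[130:240,270:420],None,fx=5,fy=5,interpolation=cv2.INTER_CUBIC)
def poly(pts,c):
    for im,k,o,f in((s,sc,(230,165),4),(d,sd,(270,130),5)):
        q=np.array([(proj(k,P(*p))-o)*f for p in pts]).astype(np.int32); cv2.polylines(im,[q],True,c,1)
poly([(-55,-130,20),(55,-130,20),(55,165,20),(-55,165,20)],(0,0,255))
poly([(-25,-30,90),(25,-30,90),(25,0,90),(-25,0,90)],(0,255,0))
poly([(-24,0,60),(24,0,60),(24,165,60),(-24,165,60)],(255,255,0))
poly([(-36,70,96),(36,70,96),(36,131,96),(-36,131,96)],(255,0,255))
poly([(-55,-217,45),(55,-217,45)],(0,0,255))
cv2.imwrite('pics/o1.png',s[:600]);cv2.imwrite('pics/o2.png',d)
for t in [down(*xg[:2]),down(*-xg[:2])]:
    print([kin.solve_ik(q,t) is not None and np.round(kin.solve_ik(q,t),2) for q in ([390,246,150],P(0,20,63),P(0,-200,25),P(0,-300,25))])
E
```

```text
cam in tool [  83.03236184   -0.80628888 -143.51904917] axes [[ 0.001 -0.947 -0.322]
 [ 1.     0.001  0.001]
 [-0.001 -0.322  0.947]] [316.20405175 260.83020287] [316.37898563 281.75633804]
[array([ 0.56, -0.14, -0.2 ,  1.51,  0.  ,  2.24]), array([0.14, 0.22, 0.  , 1.35, 0.  , 1.81]), array([-0.23,  0.21, -0.09,  1.28,  0.  ,  1.44]), array([-0.39,  0.26, -0.03,  1.28,  0.  ,  1.28])]
[array([ 0.56, -0.14, -0.2 ,  1.51,  0.  , -0.9 ]), array([ 0.14,  0.22,  0.  ,  1.35,  0.  , -1.33]), array([-0.23,  0.21, -0.09,  1.28,  0.  , -1.7 ]), array([-0.39,  0.26, -0.03,  1.28,  0.  , -1.86])]
```

View pics/o1.png

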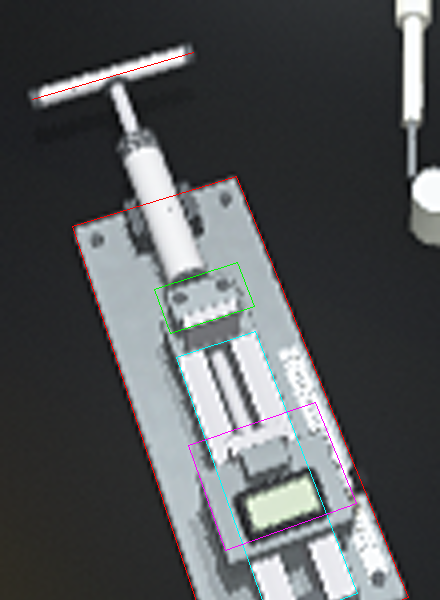

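View pics/o2.png

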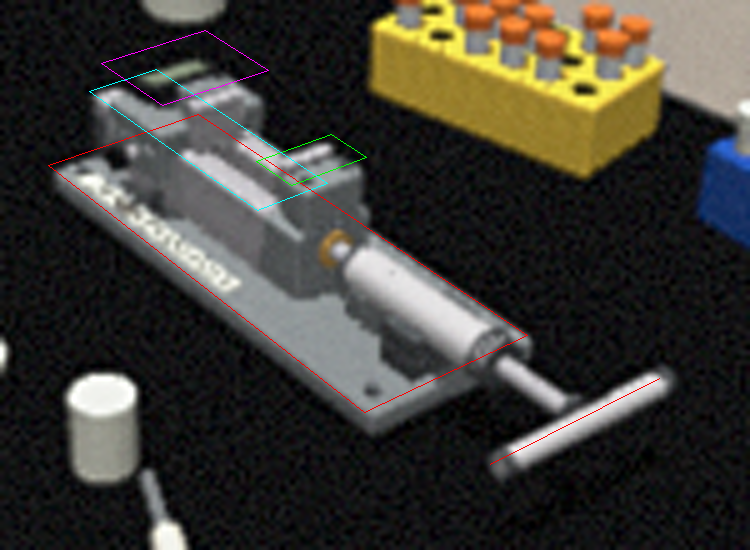

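```bash
python3 - <<'E'
from h import *
ci=vision.camera_info('scene')
for u,v,z,n in [(310+404/4,195+247/4,30,'orange'),(310+327/4,195+513/4,30,'purple')]: print(n,at(ci,u,v,z).round(1))
t0=current_t()
T=down(.9946,-.1038)
bot.movep([390,243,150],T)
effector.command_gripper(55)
print(current_t()-t0,current_eef_pos(),current_contact_force())
w=vision.camera_info('wrist');im=vision.get_image('wrist');cv2.imwrite('pics/w1.png',im);np.save('w1.npy',w,allow_pickle=True)
E
```

```text
orange [329.7 195.7  30. ]
purple [457.1 308.8  30. ]
1.6500000000000001 [389.87290022 243.34545167 149.99986612] [0.17204875 0.51115424 0.27830147]
```

View pics/w1.png

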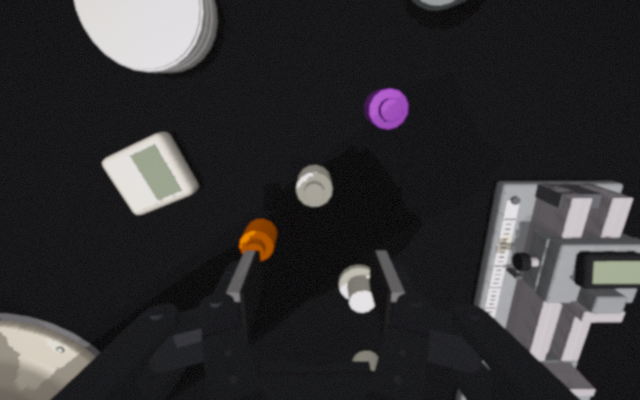

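```bash
python3 - <<'E'
from h import *
im=cv2.imread('pics/w1.png'); crop(im,284,155,60,65,9,'pics/c4.png')
E
```

```text
(no output)
```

View pics/c4.png

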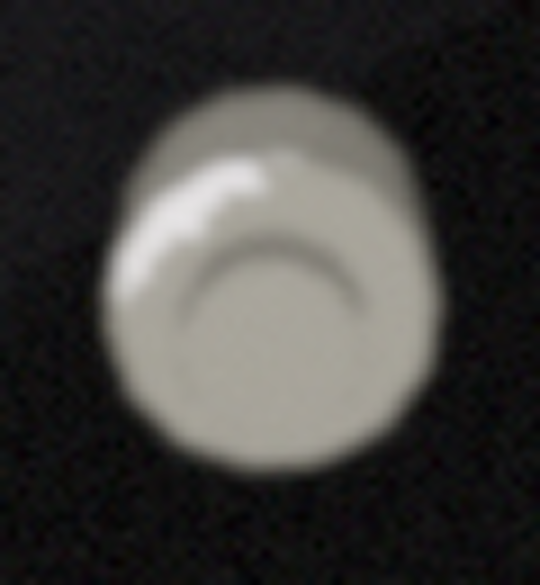

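```bash
python3 - <<'E'
from h import *
w=np.load('w1.npy',allow_pickle=True).item()
print(at(w,314.2,189.6,30),at(w,314.2,193.7,42), 'diam',at(w,284+103/9,189.6,30)-at(w,284+441/9,189.6,30), (at(w,314.2,155+150/9,30)-at(w,314.2,155+472/9,30)))
E
```

```text
[389.16168751 244.65325507  30.        ] [389.20571601 244.71226376  42.        ] diam [-33.01041562   3.37444598   0.        ] [ 3.397654   32.89686002  0.        ]
```

```bash
python3 - <<'E'
from h import *
t0=current_t()
bot.servo_line([389.2,244.7,60],v=200)
bot.servo_line([389.2,244.7,4],v=100)
effector.command_gripper(25,40)
print(current_grip_width(),current_eef_pos(),current_contact_force())
bot.servo_line([389.2,244.7,110],v=200)
print(current_grip_width(),current_contact_force())
bot.movep([601.3,82.1,200],down(.9946,-.1038))
bot.dwell(.2)
print(current_t()-t0,current_eef_pos(),current_contact_force(),current_grip_width())
w=vision.camera_info('wrist');im=vision.get_image('wrist');cv2.imwrite('pics/w2.png',im);np.save('w2.npy',w,allow_pickle=True)
E
```

```text
30.9477225671365 [389.77816856 245.03125737   4.99094762] [-3.07258788e-03 -6.32584733e-01  6.30570519e+00]
30.27981288817117 [-0.48828119 -0.28137738 -1.71920586]
3.6167000000000002 [600.62955954  83.16251775 200.02602897] [ 0.44127015  0.08329528 -0.66562933] 30.73095692534557
```

View pics/w2.png

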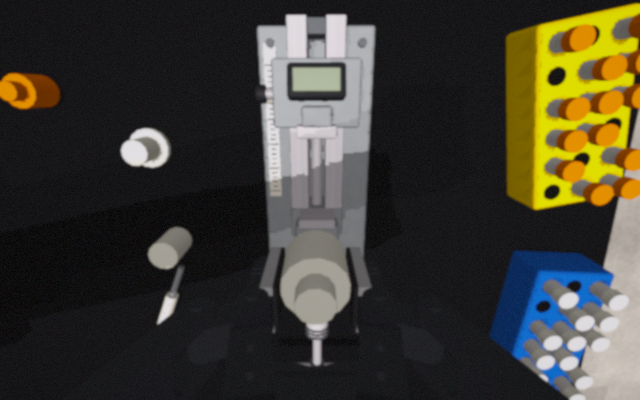

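```bash
python3 - <<'E'
from h import *
im=cv2.imread('pics/w2.png'); crop(im,250,90,130,150,4,'pics/c5.png')
E
```

```text
(no output)
```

View pics/c5.png

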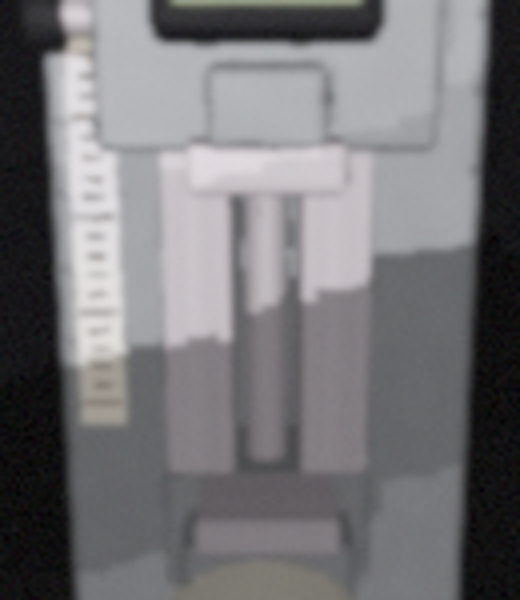

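```bash
python3 - <<'E'
from h import *
w=np.load('w2.npy',allow_pickle=True).item()
yg=np.array([.1038,.9946,0]);xg=np.array([.9946,-.1038,0]);O=np.array([599.2,62.2,0])
def g(n,u,v,z):
    p=at(w,250+u/4,90+v/4,z); print(n,p.round(1),'g',round((p-O)@xg,1),round((p-O)@yg,1))
g('rail end L',167,472,60);g('rail end R',368,472,60)
g('anv top L',190,520,90);g('anv top R',343,520,90)
g('jaw L',188,192,90);g('jaw R',347,192,90)
g('rail jaw end L',162,152,60);g('rail jaw end R',372,152,60)
g('plate L',45,60,20);g('plate R',488,10,20);g('plate L',72,520,20);g('plate R',464,520,20)
g('plate far L',30,-253,20);g('plate far R',500,-253,20)
E
```

```text
rail end L [575.6  62.   60. ] g -23.4 -2.6
rail end R [624.1  57.1  60. ] g 25.3 -2.5
anv top L [582.8  61.2  90. ] g -16.2 -2.7
anv top R [616.2  57.8  90. ] g 17.4 -2.6
jaw L [590.9 132.2  90. ] g -15.5 68.7
jaw R [622.7 128.9  90. ] g 16.5 68.8
rail jaw end L [584.  137.6  60. ] g -22.9 73.5
rail jaw end R [630.6 132.9  60. ] g 23.9 73.6
plate L [554.4 158.9  20. ] g -54.6 91.6
plate R [664.4 159.6  20. ] g 54.8 103.6
plate L [542.6  35.9  20. ] g -53.5 -32.0
plate R [652.   24.8  20. ] g 56.4 -31.7
plate far L [561.8 227.7  20. ] g -54.4 160.8
plate far R [669.6 216.8  20. ] g 54.0 161.0
```

```bash
cat >> h.py <<'E'
yg=np.array([.099,.9951,0]);xg=np.array([.9951,-.099,0]);O=np.array([599.73,59.53,0])
def P(x,y,z): return O+x*xg+y*yg+np.array([0,0,z])
def G(p): d=np.asarray(p)-O; return np.array([d@xg,d@yg,p[2]]).round(2)
T0=down(xg[0],xg[1])
E
python3 - <<'E'
from h import *
t0=current_t()
tgt=P(0,21,90)
bot.movep(tgt,T0); bot.dwell(.15)
e=tgt-current_eef_pos(); print('err',e); e[2]=0
bot.servo_line(tgt+e,v=40);bot.dwell(.1); print(G(current_eef_pos()),current_contact_force())
f0=np.array(current_contact_force())
for z in (66.5,65.5,65,64.5):
    bot.servo_line(np.r_[(tgt+e)[:2],z],v=40 if z>66 else 15); bot.dwell(.1)
    f=np.array(current_contact_force())-f0; print(z,G(current_eef_pos()),f)
    if f[2]>2: break
print(current_t()-t0)
w=vision.camera_info('wrist');im=vision.get_image('wrist');cv2.imwrite('pics/w3.png',im);np.save('w3.npy',w,allow_pickle=True)
E
```

```text
err [-1.49018335 -0.31761239 -3.08125064]
[-1.29 20.57 90.42] [-1.0560221  -0.17786928 -0.26196628]
66.5 [-1.29 20.57 66.81] [ 1.11275703 -0.90124303  0.19011761]
65.5 [-1.43 20.56 65.55] [ 1.25031115  0.69012571 -0.85211806]
65 [-1.39 20.57 65.08] [ 0.86059806 -0.04695835  0.20390875]
64.5 [-1.38 20.57 65.04] [0.21214696 0.06976962 5.41070283]
2.9083000000000006
```

View pics/w3.png

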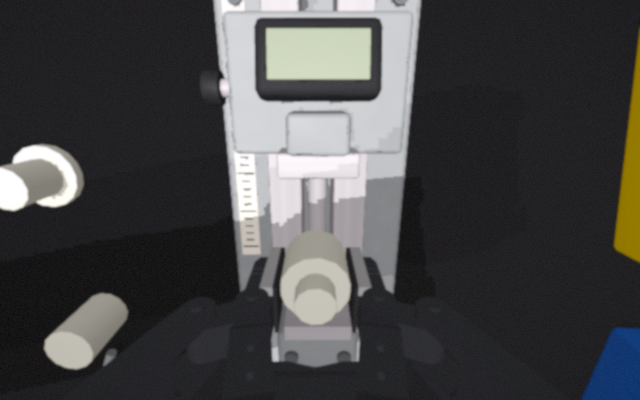

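```bash
python3 - <<'E'
from h import *
t0=current_t()
effector.command_gripper(46); bot.dwell(.1)
p=np.array(current_eef_pos());print(G(p),current_contact_force(),current_grip_width())
bot.servo_line(p+[0,0,45],v=150)
bot.servo_line(P(0,10,200),v=250)
bot.dwell(.1)
w=vision.camera_info('wrist');im=vision.get_image('wrist');cv2.imwrite('pics/w4.png',im);np.save('w4.npy',w,allow_pickle=True)
print(current_t()-t0,current_t())
E
```

```text
[-1.52 20.51 64.25] [-0.06833373  0.38491129 -0.24778514] 45.9351308456107
1.5167000000000002 9.9917
```

View pics/w4.png

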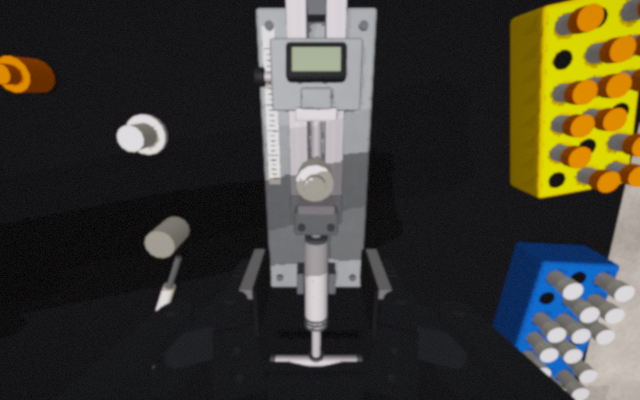

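```bash
python3 - <<'E'
from h import *
im=cv2.imread('pics/w4.png'); crop(im,260,225,110,145,4,'pics/c6.png');crop(im,270,100,90,140,4,'pics/c7.png')
E
```

```text
(no output)
```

View pics/c6.png

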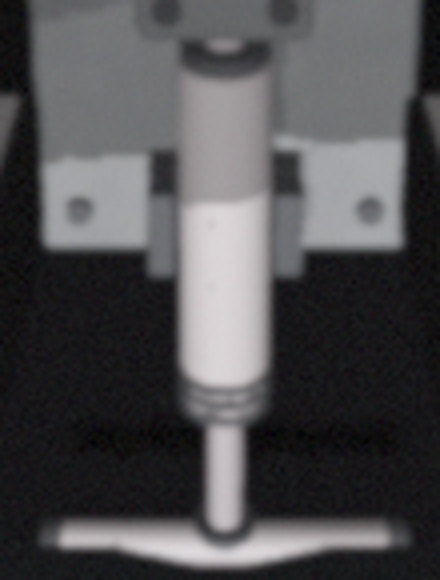

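View pics/c7.png

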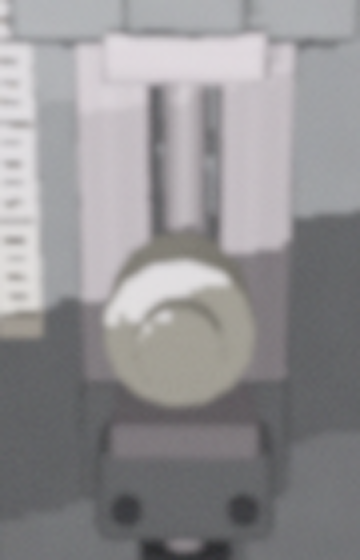

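```bash
python3 - <<'E'
from h import *
w=np.load('w4.npy',allow_pickle=True).item()
def g(n,u,v,z,o=(260,225)):
    print(n,G(at(w,o[0]+u/4,o[1]+v/4,z)))
g('bar L',42,535,45);g('bar R',410,534,45);g('bar front edge',80,519,49);g('bar back',80,550,42)
g('sleeve front top',225,70,57); g('sleeve end',225,420,50);g('plate end',225,248,20);g('sleeve mid x',225,300,45)
g('bush sh',180,333,90,(270,100));g('jaw face',186,83,90,(270,100));g('anv face',184,422,90,(270,100))
E
```

```text
bar L [ -55.15 -214.65   45.  ]
bar R [  56.77 -213.72   45.  ]
bar front edge [ -42.78 -204.33   49.  ]
bar back [ -44.22 -223.63   42.  ]
sleeve front top [  0.16 -51.37  57.  ]
sleeve end [   0.44 -166.79   50.  ]
plate end [   0.36 -129.56   20.  ]
sleeve mid x [   0.35 -129.46   45.  ]
bush sh [-1.07 20.36 90.  ]
jaw face [5.000e-02 7.132e+01 9.000e+01]
anv face [-0.19  0.53 90.  ]
```

```bash
python3 - <<'E'
from h import *
t0=current_t()
bot.movep(P(.5,-190,120),T0)
bot.servo_line(P(.5,-190,27),v=100); bot.dwell(.2)
f0=np.array(current_contact_force());print(G(current_eef_pos()),f0,current_grip_width())
for y in (-194,-197,-200,-204,-208,-214,-222,-230,-238,-244,-249,-254,-259):
    bot.servo_line(P(.5,y,27),v=30); bot.dwell(.05)
    f=np.mean([current_contact_force() for _ in range(3)],0)-f0; print(y,G(current_eef_pos()),round(f@yg,2),f.round(1))
bot.dwell(.15)
f=np.array(current_contact_force())-f0; print(f@yg)
np.save('f0.npy',f0)
for n in('scene','side','wrist'): cv2.imwrite(f'pics/{n}5.png',vision.get_image(n))
np.save('w5.npy',vision.camera_info('wrist'),allow_pickle=True)
print(current_t()-t0,current_t())
s=cv2.imread('pics/scene5.png');crop(s,225,160,120,170,3.5,'pics/c8.png')
d=cv2.imread('pics/side5.png');crop(d,270,130,170,120,4.5,'pics/c9.png')
E
```

```text
[   0.86 -190.06   27.62] [ 0.69870075 -0.27857594 -0.17831519] 45.99521271392562
-194 [   0.49 -194.2    27.02] -0.38 [-0.3 -0.4 -0.4]
-197 [   0.5  -197.1    26.97] 0.59 [-0.3  0.6 -0.7]
-200 [   0.49 -200.07   26.97] 0.12 [-0.6  0.2  0.2]
-204 [   0.49 -204.05   26.97] 1.04 [-0.6  1.1  0. ]
-208 [   0.49 -208.1    26.97] 1.12 [-0.2  1.1  0.8]
-214 [   0.51 -214.17   27.02] 1.36 [-0.7  1.4 -0.3]
-222 [   0.51 -222.14   27.03] 1.04 [-0.1  1.1 -0. ]
-230 [   0.53 -230.13   27.04] 1.6 [-0.8  1.7  0.3]
-238 [   0.51 -238.16   26.98] 0.51 [-1.   0.6 -0.1]
-244 [   0.5  -244.1    26.98] 1.4 [-0.7  1.5  0.1]
-249 [   0.49 -249.09   27.  ] 2.24 [-1.   2.3  0.1]
-254 [   0.5  -254.04   26.98] 3.05 [-0.1  3.1 -0.2]
-259 [   0.48 -259.01   26.96] 3.52 [-0.3  3.6 -0.6]
3.4994900401703846
7.35 17.3417
```

View pics/c8.png

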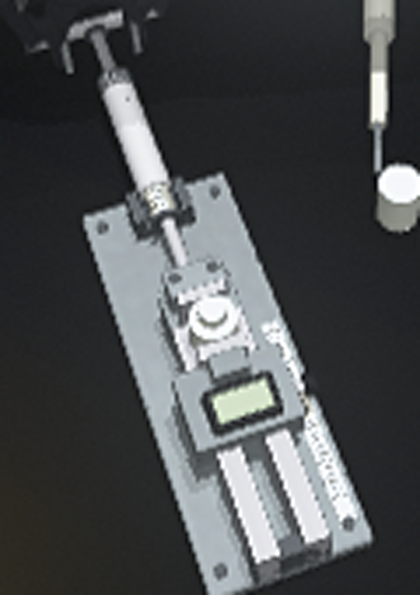

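View pics/c9.png

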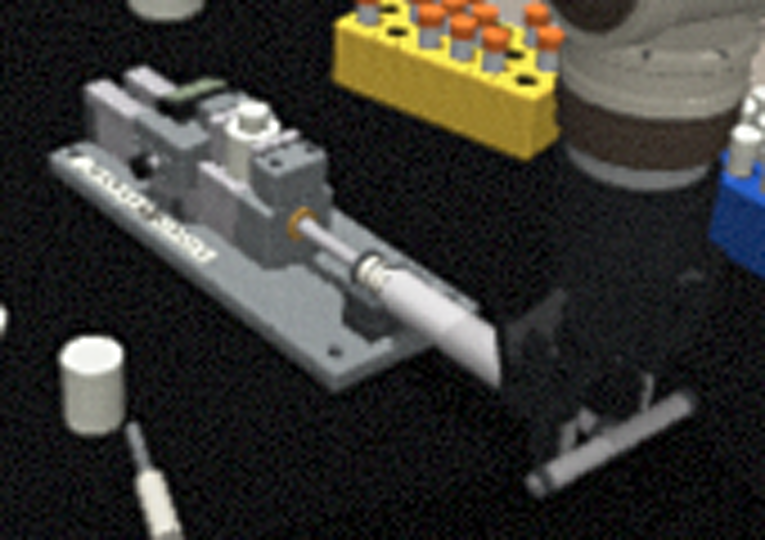

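View pics/wrist5.png

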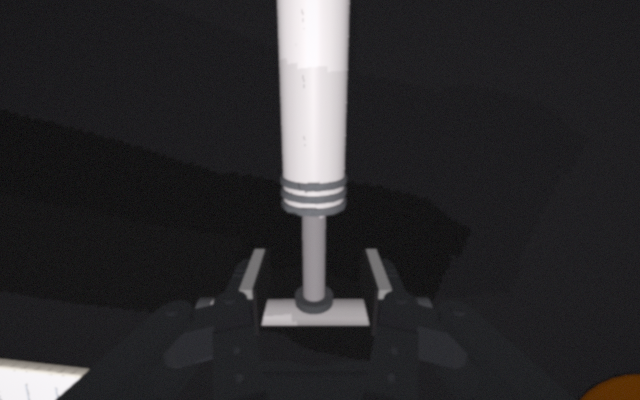

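```bash
python3 - <<'E'
from h import *
t0=current_t();f0=np.load('f0.npy')
w=np.load('w5.npy',allow_pickle=True).item()
print('bar front edge top?',G(at(w,285,299,45)),G(at(w,285,299,51)),'back',G(at(w,285,326,45)))
for y in (-264,-269,-275,-281):
    bot.servo_line(P(.5,y,27),v=25); bot.dwell(.1)
    fs=[]
    for _ in range(5): fs.append((np.array(current_contact_force())-f0)@yg); bot.dwell(.02)
    print(y,G(current_eef_pos()),np.mean(fs).round(2),np.std(fs).round(2))
for n in('scene','side'): cv2.imwrite(f'pics/{n}6.png',vision.get_image(n))
print(current_t()-t0,current_t())
s=cv2.imread('pics/scene6.png');crop(s,235,180,60,70,8,'pics/c10.png')
d=cv2.imread('pics/side6.png');crop(d,325,170,70,55,10,'pics/c11.png')
E
```

```text
bar front edge top? [ -13.87 -269.81   45.  ] [ -13.18 -265.35   51.  ] back [ -14.34 -285.62   45.  ]
-264 [   0.49 -263.99   27.  ] 4.43 0.32
-269 [   0.52 -268.8    26.99] 5.5 0.38
-275 [   0.5  -274.6    27.01] 6.11 0.29
-281 [   0.52 -280.41   26.99] 7.48 0.36
2.316600000000001 19.6583
```

View pics/c10.png

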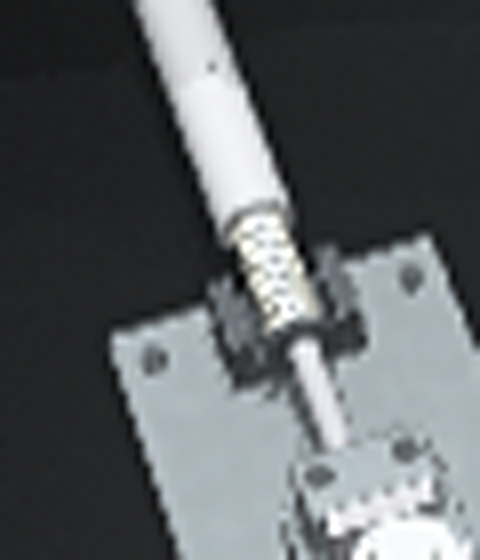

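View pics/c11.png

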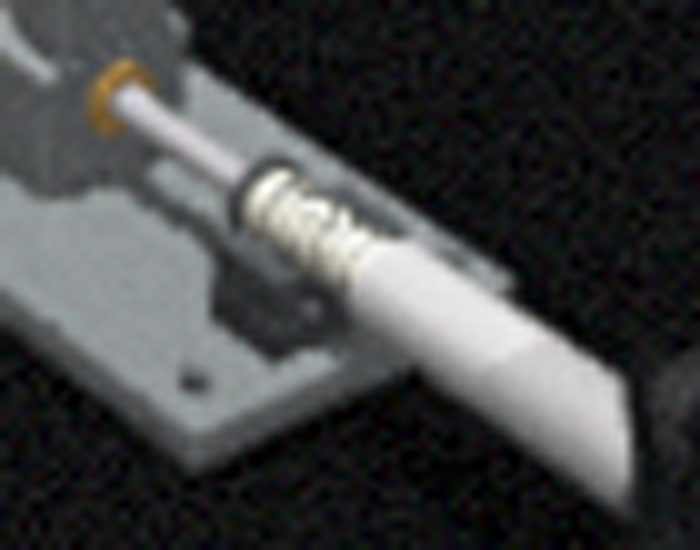

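```bash
python3 - <<'E'
from h import *
t0=current_t();f0=np.load('f0.npy')
bot.servo_line(P(.5,-285.3,27),v=20); bot.dwell(.2)
fs=[]
for _ in range(5): fs.append((np.array(current_contact_force())-f0)@yg); bot.dwell(.02)
print(G(current_eef_pos()),np.mean(fs).round(2),np.std(fs).round(2))
for n in('scene','side'):
    ims=[vision.get_image(n).astype(float) for _ in range(4)]; cv2.imwrite(f'pics/{n}7.png',np.mean(ims,0))
print(current_t()-t0,current_t())
s=cv2.imread('pics/scene7.png');crop(s,235,180,60,70,8,'pics/c12.png')
d=cv2.imread('pics/side7.png');crop(d,325,170,70,55,10,'pics/c13.png')
E
```

```text
[   0.5  -284.57   27.01] 7.89 0.4
1.0500000000000007 20.7083[ WARN:0@9.765] global loadsave.cpp:1063 imwrite_ Unsupported depth image for selected encoder is fallbacked to CV_8U.
```

View pics/c12.png

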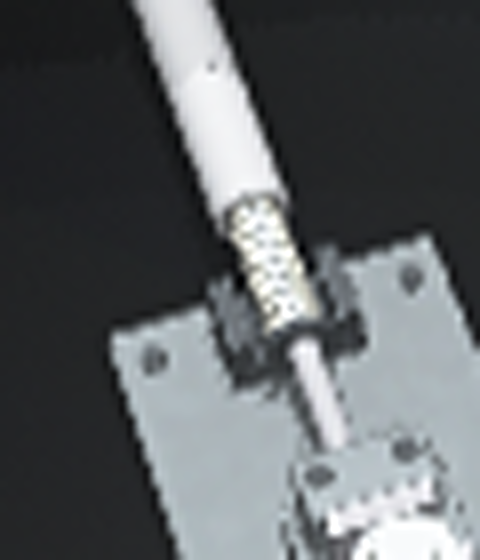

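View pics/c13.png

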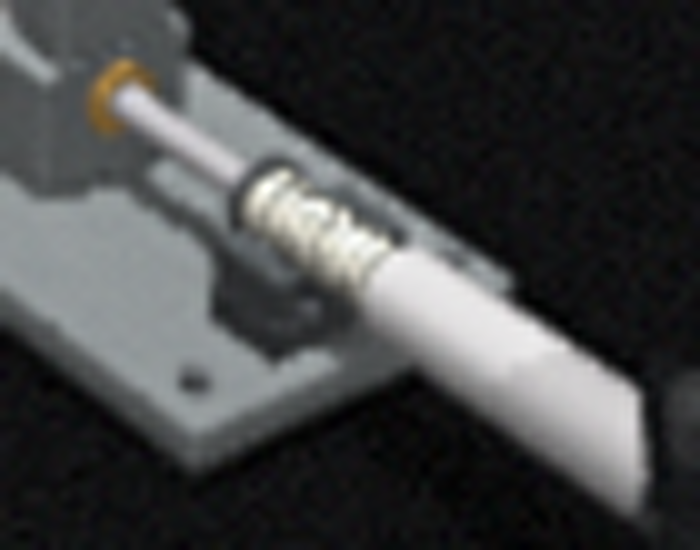

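```bash
python3 - <<'E'
from h import *
sc=vision.camera_info('scene');sd=vision.camera_info('side')
for n,u,v,z in [('edge',255,200,57),('edge band low',260,212,56),('flange hi',292,325,55),('plate corner L',112,335,20),('plate corner R',430,238,20)]:
    print(n,G(at(sc,235+u/8,180+v/8,z)))
for n,u,v,z in [('edge',400,250,57),('flange top',265,160,56)]:
    print('side',n,G(at(sd,325+u/10,170+v/10,z)))
# ideal: overlay projected ticks
s=cv2.imread('pics/scene7.png');d=cv2.imread('pics/side7.png')
def band(im,k,x0,y0,w,h,f,fn):
    o=cv2.resize(im[y0:y0+h,x0:x0+w],None,fx=f,fy=f,interpolation=cv2.INTER_LANCZOS4); cv2.imwrite(fn,cv2.convertScaleAbs(o,alpha=.85))
band(s,sc,255,198,25,27,22,'pics/c14.png');band(d,sd,345,182,30,22,25,'pics/c15.png')
E
```

```text
edge [  -1.75 -135.15   57.  ]
edge band low [  -1.99 -130.97   56.  ]
flange hi [  0.94 -88.77  55.  ]
plate corner L [  51.79 -126.45   20.  ]
plate corner R [ -54.53 -125.54   20.  ]
side edge [  -0.39 -141.31   57.  ]
side flange top [ 7.00e-02 -9.07e+01  5.60e+01]
```

View pics/c14.png

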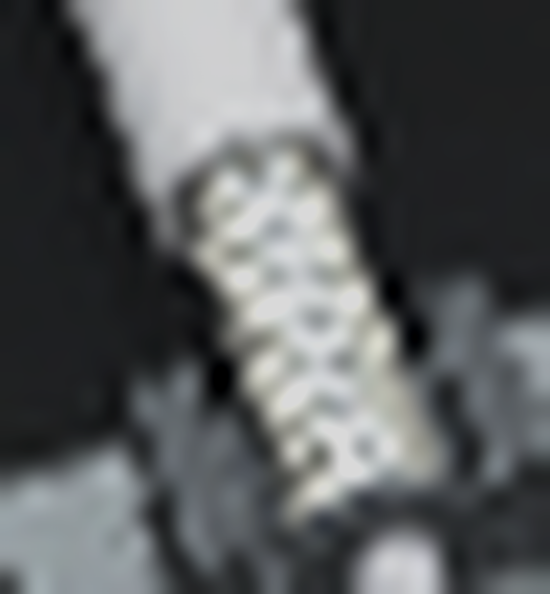

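View pics/c15.png

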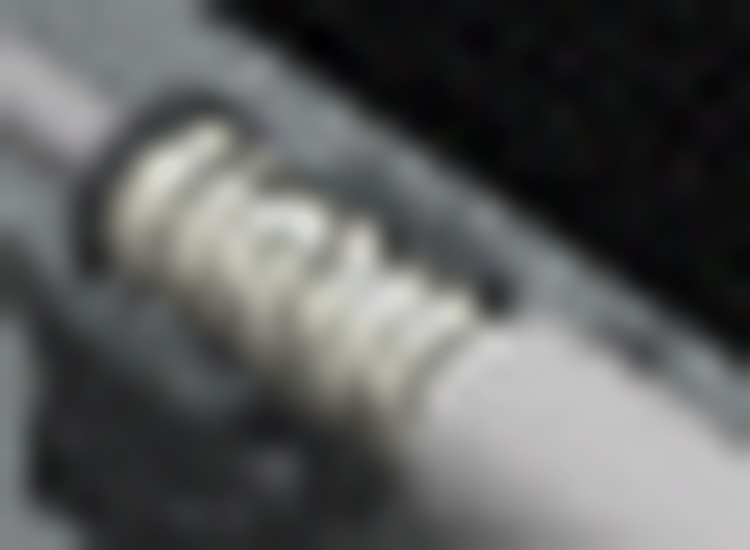

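```bash
python3 - <<'E'
from h import *
t0=current_t();f0=np.load('f0.npy')
bot.dwell(1.4)
fs=[]
for _ in range(5): fs.append((np.array(current_contact_force())-f0)@yg); bot.dwell(.02)
print('hold',G(current_eef_pos()),np.mean(fs).round(2))
for y in (-275,-265,-255,-249,-244,-240,-238,-236,-234,-231):
    bot.servo_line(P(.5,y,27),v=18 if y<-245 else 10)
    fs=[]
    for _ in range(4): fs.append((np.array(current_contact_force())-f0)@yg); bot.dwell(.02)
    print(y,G(current_eef_pos()),np.mean(fs).round(2))
w=vision.camera_info('wrist');np.save('w8.npy',w,allow_pickle=True)
for n in('scene','side','wrist'): cv2.imwrite(f'pics/{n}8.png',vision.get_image(n))
print(current_t()-t0,current_t())
s=cv2.imread('pics/scene8.png');crop(s,235,170,90,100,6,'pics/c16.png')
d=cv2.imread('pics/side8.png');crop(d,310,150,130,100,6,'pics/c17.png')
E
```

```text
hold [   0.49 -284.55   27.  ] 8.18
-275 [   0.5  -274.51   27.  ] 6.62
-265 [   0.51 -265.09   26.98] 4.77
-255 [   0.51 -255.03   27.  ] 2.66
-249 [   0.5  -249.     26.99] 2.41
-244 [   0.5  -244.06   27.01] 1.74
-240 [   0.5  -240.02   26.99] 0.67
-238 [   0.49 -237.99   27.01] 0.4
-236 [   0.53 -235.97   27.02] 0.61
-234 [   0.51 -233.96   26.99] -0.09
-231 [   0.51 -230.98   27.01] 0.53
7.625 28.3333
```

View pics/c16.png

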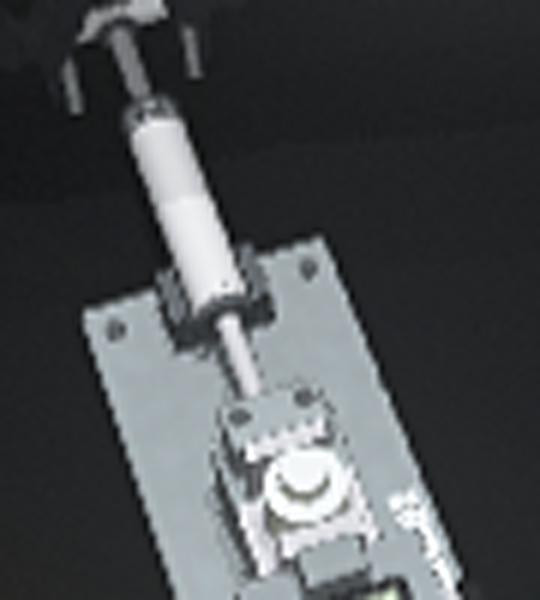

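View pics/c17.png

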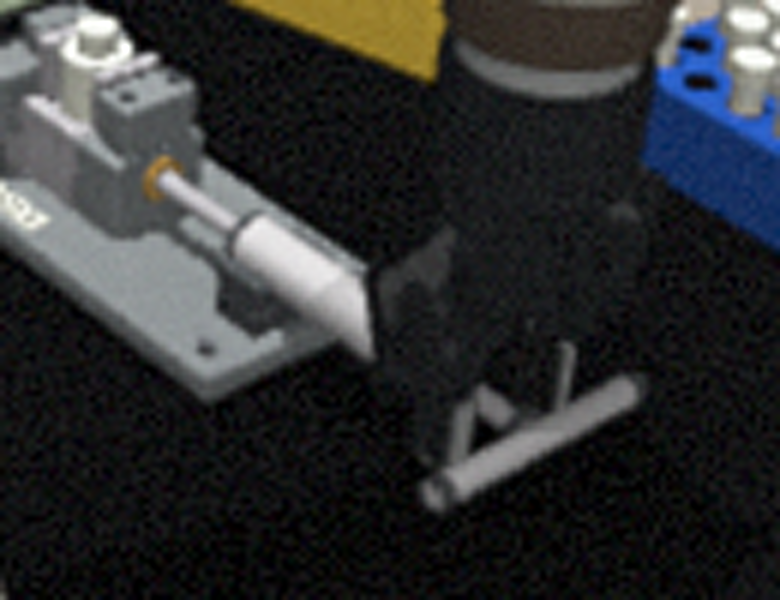

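View pics/wrist8.png

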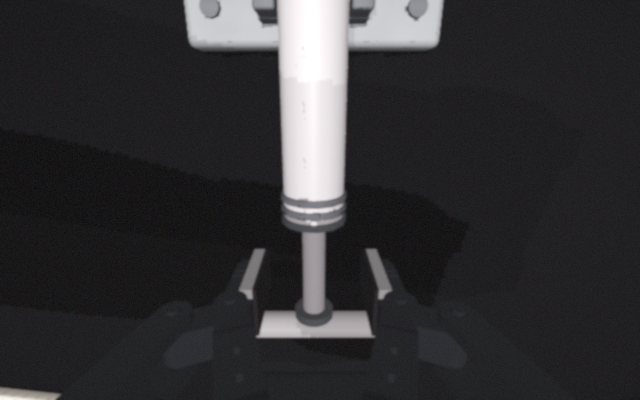

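```bash
python3 - <<'E'
from h import *
bot.servo_line(P(.5,-227,27),v=20)
bot.servo_line(P(.5,-227,130),v=80)
bot.movep(P(0,10,210),T0); bot.dwell(.2)
w=vision.camera_info('wrist');np.save('w9.npy',w,allow_pickle=True)
for n in('scene','wrist'): cv2.imwrite(f'pics/{n}9.png',vision.get_image(n))
print(current_t(),current_contact_force())
im=cv2.imread('pics/wrist9.png'); crop(im,260,90,110,145,4,'pics/c18.png')
E
```

```text
31.4083 [ 0.15227329 -1.73002843  0.48524014]
```

View pics/wrist9.png

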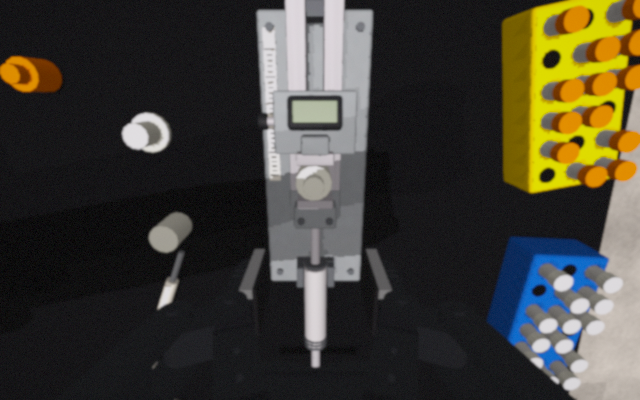

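View pics/c18.png

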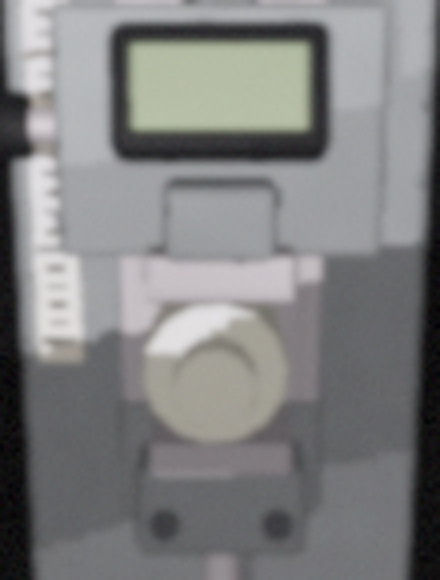

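View pics/scene9.png

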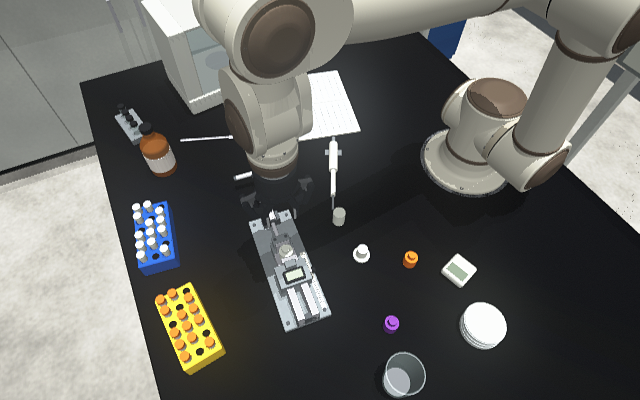

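```bash
python3 - <<'E'
from h import *
w=np.load('w9.npy',allow_pickle=True).item()
for n,u,v in (('jaw',222,302),('anvil',220,443),('bush',215,373)): print(n,G(at(w,260+u/4,90+v/4,90)))
ticket.sign_off(); print(current_t())
E
```

```text
jaw [ 0.29 31.66 90.  ]
anvil [-0.17 -0.41 90.  ]
bush [-1.25 15.81 90.  ]
the job is handed in; nothing more can be done
the job is handed in; nothing more can be done
```

The job is done as asked and handed in, at about 31.5 s of the 56 s on the robot's clock.

- **Placing:** I picked the stepped white bush from among the look-alikes and stood it upright on the rails, about 5 mm from the anvil face.
- **Drawing:** I hooked the fingers behind the T-bar and drew it until the jaw closed on the bush. I then held the sleeve at about 48 mm for roughly 2 s. The wrist force read 7.9 to 8.2 N, and the hand's position gave 47.7 to 48.1 mm.
- **Returning:** I eased the sleeve home in small steps at 10–18 mm/s. The force fell to about zero and no barrel was left showing. I then lifted the fingers clear of the handle.

**Last checks:**
- **Jaws and bush:** They measured 32.1 mm apart on the 32 mm bush. The bush stood upright, about 1.3 mm to one side of the gauge's centre line.
- **Bystanders:** The slug, spool and beaker, and the part of the pipette I could see, were where they had been. The arm hid the far end of the pipette and the spatula in part. I touched neither.
- **Ring reading:** The cameras were too coarse to see the thick ring clearly at the sleeve edge. The scene camera gave about 46 mm and the side camera about 51 mm, so I relied on force and position for the ring.

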